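# Turn a test board over onto the inspection easel

### The job

Slide the green test board off the edge of the white loading step until it tips over the edge and comes to rest leaning on the dark sloping front. Then take it by its raised end, turn it over and set it squarely in the middle of the small easel, foot on the ledge and leaning back on the face, so that its plain white underside looks out and up. Do not let it fall to the table, and leave the blue board where it lies.

Things in the scene. Friction and masses are not known exactly. Their poses are not given: they have to be found in the camera images.
- green_board_center (a point): Stiff flat board to turn over: 80 (x) by 140 (y) by 8 mm thick (z), 0.18 kg; green with a gold ring on top, white underside with two dark bars. Point: its centre, half-way through; z points out of the ring face, up at the start. Starts flat on the step's top, no overhang, y square to the edge within 5 degrees, on either side of the blue board, at least 30 mm apart.
- step_edge (a point): Middle of the top front edge of the fixed white step, 115 mm up. x along the edge (125 mm each way), y back over the slick top (235 mm), z up. In front (-y) a dark slope falls 60 degrees below level for 88 mm to an orange ledge. A board pushed square from behind tips once its centre passes the edge, then slides down to stand on the ledge, leaning on the slope, its upper 50 mm free above the top.
- easel_seat (a point): Centre of a properly seated board on the fixed black easel, 85 mm up. x along the yellow ledge (60 mm each way), z up. The face, 4 mm under this point, looks to +y and up at 45 degrees, upper end at -y. Ledge square to the face, 70 mm downslope, 22 mm deep with an 8 mm lip. The board's upper 50 mm stand free past the face. Clear space behind (-y).
- blue_board_center (a point): The board to leave alone: same size and pattern but blue, flat on the step beside the green one. Point: its centre.
Mind the look-alikes: they are no part of the job. Of the things like the part that bears green_board_center, leave any that is red; of the rest the larger one is meant.

How it is judged:
On the way:
1. the green board has been slid off the edge and leans on the sloping front of the step (angle between green_board_center's own z axis and vertical between 0.8 and 1.25 rad and y of green_board_center in the frame of step_edge between -0.045 and 0.02 m and z of green_board_center in the frame of step_edge between -0.04 and 0.02 m), for 0.2 s.
At the end, for the whole second after the job is handed in: The green board rests on the easel, turned over: white underside out, its slope within 10 degrees of the easel's 45, square to it within 11 degrees, its centre within 20 mm of the seat point; the blue board is within 20 mm of where it lay (distance between green_board_center and easel_seat below 0.02 m and angle between green_board_center's own z axis and vertical between 2.18 and 2.53 rad and angle between the x axis of green_board_center and the x axis of easel_seat, either way round below 0.2 rad and distance of blue_board_center from where it was at the start of the episode below 0.02 m); the robot touches nothing.
It fails at once if the green board falls to the table (height (world z) of green_board_center below 0.045 m).
It fails at once if the blue board is pushed about (more than 20 mm) (distance of blue_board_center from where it was at the start of the episode above 0.02 m).
It also fails if it takes over 59 s, if anything falls off the work surface, if the arm or the gripper's body presses on something with over 40 N, if the wrist force passes 120 N, or if a joint passes its speed limit or range.

### The arm

A 6-joint arm with a two-finger parallel gripper is mounted at the origin on the work surface. World frame = base frame: x ahead of the robot, y to its left, z up, the work surface at z = 0. Lengths are in m, angles in rad, forces in N, time in s.
With the tool pointing down it reaches from about 0.275 to 0.85 m from the base axis. Payload 5.2 kg.
Tool frame: the origin (TCP) lies midway between the tips of the shut fingers; the grasp point (between the pads) lies 19 mm behind it; y points along the fingers, z is the direction in which the jaws open and shut, and the axes are right-handed (so a half turn about y gives the same grasp; the last joint's range is limited). The gripper opens to 85 mm and grips with 20 to 120 N. Pads are 22 mm wide; open, the fingers measure 114 mm over their backs; the gripper's body (76 mm by 85 mm) begins 54 mm behind the grasp point. The pads swing forward as they close: fully open they stand 13 mm farther back than shut.
Start: joints at [1.074, 0.259, 1.535, -0, 1.348, -0.203], TCP at [0.159, 0.526, 0.231] pointing down, gripper open.
Joint ranges: [-3.14, 3.14], [-0.91, 2.08], [0.19, 2.58], [-1.22, 4.36], [0.22, 2.71], [-3.12, 3.12]. Speed limits (rad/s): [2.57, 2.57, 3.14, 3.14, 3.14, 3.14].

### API

Orientations are given as a rotation vector (axis times angle).
In Python, from workcell import telemetry, capture, order gives the robot as it stands.
- The arm moves only by the tool servo_tool, never from a script. Its argument "series" is a list that holds one entry, the list of rows, each a list of 7 numbers: the opening, from 0 (shut) to 1 (fully open), then the shift along the tool's x, y, z in mm, then the turn, a rotation vector about the tool's x, y, z in rad. A call has exactly 5 rows; each row is the pose to reach, as a shift and turn from the pose commanded when the call began, along the tool's axes at that moment; what a row does not reach only later rows make up. A row lasts 1/10 s, in which the tool goes at most 50 mm and 8.59 degrees, less where a joint would pass 70% of its speed; a pose out of reach is approached as far as the arm can. A call with a gripper value outside its range is refused whole. The fingers move at their own pace and stop on an object; "force" is the grip in N (left out, the last holds). Time passes only in rows, so rows that repeat a pose let the fingers close, or fill a call up. It gives the time, the measured TCP pose, the force and the opening at its end, in the units of the state.
- telemetry.get_state(): the state, without advancing time (a new reading comes with each control period).
- capture(name): name is "scene" or "top"; returns a dict with "frame" (420x560x3 uint8, blue, green, red), "depth" (420x560 float32, m along the optical axis (not along the pixel's ray), 0 where there is no reading), "fx", "fy", "cx", "cy" (pixels), "distortion" ([k1, k2, p1, p2, k3] as OpenCV has them; the pictures are not rectified), "world_from_camera" (4x4, takes a point from camera to world coordinates). Camera axes: x right, y down, z forward; pixel columns grow to the right and rows downward; lengths in m; the calibration is good to about 2 mm. A picture is of the moment at which its call begins.
- order.close_job(): hands the job in, once; it reports no verdict.
The state is a dict: "clock": time; "qpos": joint angles; "joint_vel": joint speeds; "joint_torque": joint torques, N m; "tcp_pos": TCP position; "tool_rot": TCP orientation; "force": force on the tool from outside, world axes, zero at the start; "ft_torque": the same for the moment, N m; "opening": finger opening in m.
Only numpy, scipy, OpenCV 4.12 (cv2) and the standard library are available. Lean on these libraries where they do the work, as an engineer would, in place of code of your own. Each camera call takes 0.05 s, during which the arm holds its last target.

## Working session

There is one attempt and no reset: what is moved stays moved. The work goes in short steps, Python scripts to look and compute and a tool call to move; the robot and the scene stay as the last step left them, time stands still between calls to the robot, and variables do not carry over. Pictures are saved under pics/ and viewed, and the job is handed in when it is done.

Besides the shell and the picture viewer there is one more tool, called as a command line: name --argument value ..., lists and objects as JSON in quotes. servo_tool: Moves the arm, as the interface text tells. Its arguments: {"type":"object","properties":{"series":{"type":"array","items":{"type":"array","items":{"type":"array","items":{"type":"number"}}}},"force":{"type":"number"}},"required":["series"]}

```bash
ls; mkdir -p pics
cat > h.py <<'E'
import numpy as np, cv2
from workcell import telemetry, capture, order
from scipy.spatial.transform import Rotation as R
def shot(name,fn=None):
    c=capture(name)
    if fn: cv2.imwrite('pics/'+fn,c['frame'])
    return c
def K(c): return np.array([[c['fx'],0,c['cx']],[0,c['fy'],c['cy']],[0,0,1.]])
def rays(c,px):
    p=cv2.undistortPoints(np.array(px,float).reshape(-1,1,2),K(c),np.array(c['distortion'],float)).reshape(-1,2)
    T=np.array(c['world_from_camera']); d=np.c_[p,np.ones(len(p))]
    return T[:3,3], d@T[:3,:3].T
def onz(c,px,z):
    o,d=rays(c,px); return o+d*((z-o[2])/d[:,2])[:,None]
def bydepth(c,px):
    px=np.array(px).reshape(-1,2)
    o,d=rays(c,px); D=c['depth'][px[:,1].astype(int),px[:,0].astype(int)]
    return o+d*D[:,None]
E
python3 - <<'E'
from h import *
for n in ('scene','top'):
    c=shot(n,n+'0.png'); np.savez('%s0.npz'%n,**c); print(n,np.round(c['world_from_camera'],3).tolist(),c['fx'])
s=telemetry.get_state(); print(s)
E
```

```text
pics
scene [[-0.026, 0.851, -0.525, 1.145], [1.0, 0.031, -0.0, -0.006], [0.016, -0.524, -0.851, 0.891], [0.0, 0.0, 0.0, 1.0]] 515.9174218900532
top [[-0.006, -1.0, 0.029, 0.618], [-0.999, 0.005, -0.052, 0.003], [0.052, -0.03, -0.998, 0.806], [0.0, 0.0, 0.0, 1.0]] 384.0636853138766
{'clock': 0.1, 'qpos': array([ 1.07421689e+00,  2.59259032e-01,  1.53601793e+00, -6.39032762e-06,
        1.34797416e+00, -2.02811188e-01]), 'joint_vel': array([-0.00056818, -0.00073439, -0.00165304, -0.00014073, -0.00187008,
        0.00154801]), 'joint_torque': array([ 2.49125529e-03, -4.46964312e+01, -2.91246700e+01, -1.66935854e-05,
        6.27982881e-03,  5.32121845e-06]), 'tcp_pos': array([0.1590074 , 0.52600515, 0.23054601]), 'tool_rot': array([-1.56003278,  0.23106639, -0.23018024]), 'force': array([-0.09594463, -0.02885212,  0.18737056]), 'ft_torque': array([-0.01384537, -0.0508093 ,  0.02835699]), 'opening': 0.08570010085971554}
```

View pics/scene0.png

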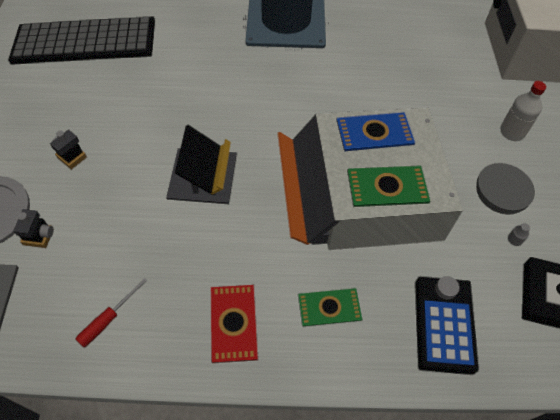

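View pics/top0.png

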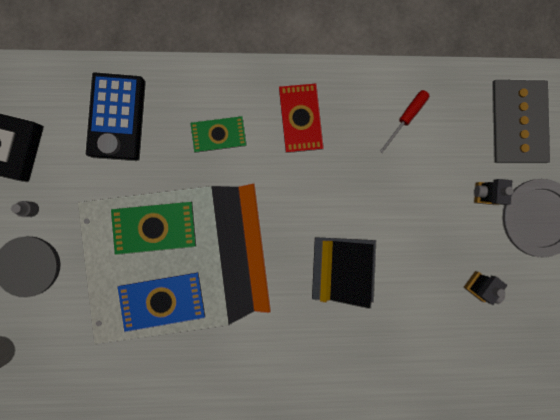

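Candidates in the scene view: the green board on the step (388,185), the small green board on the table (330,307), the red board (234,322) and the blue board on the step (375,130). By the description it's the larger green one, on the step. Next I'll check that in a crop and measure.

```bash
cat > m.py <<'E'
from h import *
cs={n:dict(np.load(n+'0.npz')) for n in('scene','top')}
for n,c in cs.items():
    hsv=cv2.cvtColor(c['frame'],cv2.COLOR_BGR2HSV)
    for nm,lo,hi,z in (('green',(50,120,50),(75,255,255),.123),('blue',(105,120,60),(125,255,255),.123),('yellow',(18,150,80),(32,255,255),None),('orange',(5,180,100),(16,255,255),None)):
        m=cv2.inRange(hsv,lo,hi); m=cv2.morphologyEx(m,cv2.MORPH_CLOSE,np.ones((9,9)) if z else np.ones((3,3)))
        for k in cv2.findContours(m,cv2.RETR_EXTERNAL,cv2.CHAIN_APPROX_NONE)[0]:
            if cv2.contourArea(k)<150: continue
            r=cv2.minAreaRect(k); b=cv2.boxPoints(r)
            ctr=np.mean(b,0)
            if z:
                P=onz(c,b,z); 
                e=[np.linalg.norm(P[i]-P[(i+1)%4])*1000 for i in range(4)]
                i=int(np.argmax(e)); v=P[(i+1)%4]-P[i]
                print(n,nm,ctr.round(),onz(c,[ctr],z)[0].round(4),np.round(e),'long dir',np.degrees(np.arctan2(v[1],v[0])).round(1),'depthpt',bydepth(c,[ctr])[0].round(3))
            else: print(n,nm,ctr.round(),bydepth(c,b.mean(0)[None])[0].round(3),b.round().tolist())
s=telemetry.get_state(); print(R.from_rotvec(s['tool_rot']).as_matrix().round(3))
cr=cv2.resize(cs['scene']['frame'][90:250,260:480],None,fx=3,fy=3)
cv2.imwrite('pics/crop.png',cr)
cv2.imwrite('pics/crop2.png',cv2.resize(cs['top']['frame'][160:350,60:390],None,fx=2.4,fy=2.4))
E
python3 m.py
```

```text
scene green [330. 307.] [0.845  0.0824 0.123 ] [97. 54. 94. 53.] long dir 98.0 depthpt [0.8   0.096 0.006]
scene green [388. 186.] [0.6088 0.1957 0.123 ] [152.  82. 145.  80.] long dir 95.2 depthpt [0.61  0.195 0.124]
scene blue [449. 332.] [0.882  0.2671 0.123 ] [ 78. 108.  73. 106.] long dir -6.9 depthpt [0.85  0.3   0.029]
scene blue [375. 131.] [0.4802 0.181  0.123 ] [152.  85. 145.  82.] long dir 99.4 depthpt [0.478 0.181 0.121]
scene yellow [233. 322.] [ 0.834 -0.078  0.009] [[220.0, 309.0], [246.0, 309.0], [246.0, 334.0], [220.0, 334.0]]
scene yellow [330. 306.] [0.798 0.095 0.007] [[319.0, 297.0], [340.0, 297.0], [340.0, 315.0], [319.0, 315.0]]
scene yellow [388. 184.] [0.606 0.195 0.122] [[371.0, 185.0], [384.0, 167.0], [405.0, 184.0], [392.0, 201.0]]
scene yellow [221. 166.] [ 0.527 -0.12   0.057] [[212.0, 191.0], [221.0, 139.0], [231.0, 141.0], [221.0, 193.0]]
scene yellow [375. 130.] [0.478 0.181 0.124] [[361.0, 132.0], [369.0, 117.0], [389.0, 127.0], [382.0, 143.0]]
scene orange [291. 187.] [0.571 0.021 0.053] [[276.0, 133.0], [291.0, 131.0], [306.0, 241.0], [292.0, 243.
[... 571 characters left out ...]
6 -0.12   0.056] [[320.0, 301.0], [322.0, 241.0], [332.0, 241.0], [329.0, 301.0]]
top yellow [152. 228.] [0.604 0.195 0.125] [[132.0, 228.0], [152.0, 207.0], [173.0, 228.0], [152.0, 248.0]]
top yellow [218. 134.] [0.798 0.095 0.006] [[209.0, 125.0], [227.0, 125.0], [227.0, 142.0], [209.0, 142.0]]
top yellow [301. 117.] [ 0.833 -0.079  0.007] [[290.0, 106.0], [312.0, 106.0], [312.0, 128.0], [290.0, 128.0]]
top orange [254. 248.] [0.562 0.02  0.053] [[238.0, 186.0], [253.0, 184.0], [270.0, 311.0], [255.0, 313.0]]
top orange [300. 116.] [ 0.834 -0.078  0.009] [[288.0, 104.0], [313.0, 104.0], [313.0, 129.0], [288.0, 129.0]]
[[ 0.957 -0.001  0.29 ]
 [-0.29  -0.001  0.957]
 [-0.    -1.    -0.002]]
```

Run:
```python
from h import *
# fits from depth: point clouds of top view
c=dict(np.load('top0.npz'))
v,u=np.mgrid[0:420,0:560]
P=bydepth(c,np.c_[u.ravel(),v.ravel()]).reshape(420,560,3)
np.save('ptop.npy',P)
for y in (245,270,290): print([ (x,*P[y,x].round(3)) for x in range(300,385,6)])
for y in (200,250,310): print([ (x,*P[y,x].round(3)) for x in range(75,280,10)])
```

```text
[(300, np.float64(0.564), np.float64(-0.076), np.float64(-0.001)), (306, np.float64(0.564), np.float64(-0.088), np.float64(-0.001)), (312, np.float64(0.564), np.float64(-0.101), np.float64(-0.001)), (318, np.float64(0.564), np.float64(-0.113), np.float64(0.007)), (324, np.float64(0.567), np.float64(-0.118), np.float64(0.049)), (330, np.float64(0.566), np.float64(-0.133), np.float64(0.036)), (336, np.float64(0.566), np.float64(-0.145), np.float64(0.038)), (342, np.float64(0.566), np.float64(-0.154), np.float64(0.05)), (348, np.float64(0.567), np.float64(-0.164), np.float64(0.06)), (354, np.float64(0.567), np.float64(-0.174), np.float64(0.069)), (360, np.float64(0.568), np.float64(-0.183), np.float64(0.077)), (366, np.float64(0.568), np.float64(-0.193), np.float64(0.086)), (372, np.float64(0.569), np.float64(-0.202), np.float64(0.092)), (378, np.float64(0.562), np.float64(-0.242), np.float64(0.0)), (384, np.float64(0.562), np.float64(-0.255), np.float64(-0.001))]
[(300, np.float64(0.512), np.float64(-0.075), np.float64(-0.0)), (306, np.float64(0.511), np.float64(-0.088), np.float64(-0.
[... 5133 characters left out ...]
5, np.float64(0.461), np.float64(0.156), np.float64(0.124)), (185, np.float64(0.461), np.float64(0.139), np.float64(0.122)), (195, np.float64(0.461), np.float64(0.122), np.float64(0.123)), (205, np.float64(0.459), np.float64(0.105), np.float64(0.117)), (215, np.float64(0.458), np.float64(0.088), np.float64(0.114)), (225, np.float64(0.458), np.float64(0.07), np.float64(0.117)), (235, np.float64(0.453), np.float64(0.054), np.float64(0.095)), (245, np.float64(0.445), np.float64(0.037), np.float64(0.062)), (255, np.float64(0.439), np.float64(0.019), np.float64(0.039)), (265, np.float64(0.444), np.float64(-0.001), np.float64(0.061)), (275, np.float64(0.429), np.float64(-0.022), np.float64(-0.0))]
```

View pics/crop.png

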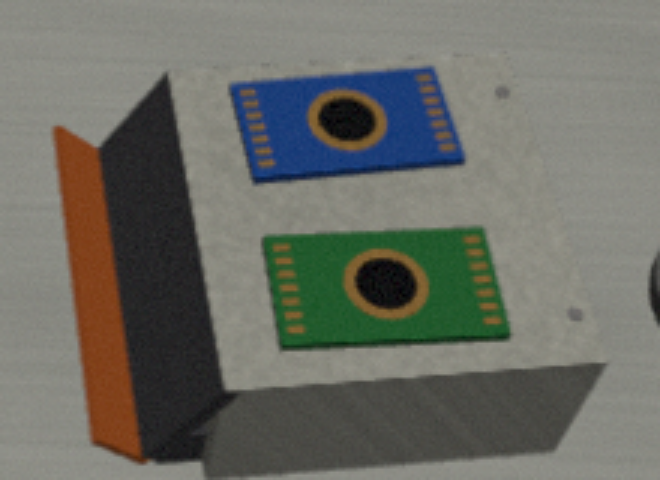

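Run:
```python
from h import *
P=np.load('ptop.npy'); 
# planes: slope & easel face & step-top edges
X,Y,Z=P[...,0],P[...,1],P[...,2]
v,u=np.mgrid[0:420,0:560]
def plane(m):
    for it in range(3):
        Q=P[m]; A=np.c_[Q[:,0],Q[:,1],np.ones(len(Q))]
        s,_,_,_=np.linalg.lstsq(A,Q[:,2],rcond=None); r=np.abs(P@np.r_[s[:2],-1]+s[2]); m=m&(r<.006)
    n=np.r_[-s[:2],1]; n/=np.linalg.norm(n); return n,s,m
n1,s1,m1=plane((u>218)&(u<245)&(v>195)&(v<312)&(Z>.05)&(Z<.11))
print('slope',n1.round(3),m1.sum(),'tilt',np.degrees(np.arccos(n1[2])),'edge y at z=.115, x=.45,.55,.65',[(.115-s1[2]-s1[0]*x)/s1[1] for x in(.45,.55,.65)],'yaw',np.degrees(np.arctan2(n1[0],-n1[1])))
n2,s2,m2=plane((u>338)&(u<372)&(v>240)&(v<304)&(Z>.03)&(Z<.1))
print('face',n2.round(3),m2.sum(),'tilt',np.degrees(np.arccos(n2[2])),'yaw',np.degrees(np.arctan2(-n2[0],n2[1])))
Q=P[m2]; print('face xyz range',Q.min(0),Q.max(0))
# step top extents
m3=(u<225)&(Z>.108)&(Z<.13)&(v>180)&(v<345)
pts=P[m3][:,:2].astype(np.float32)
m3=cv2.morphologyEx(m3.astype(np.uint8),cv2.MORPH_OPEN,np.ones((3,3)))>0
pts=P[m3][:,:2].astype(np.float32); r=cv2.minAreaRect(pts); print('top rect',r,cv2.boxPoints(r))
# easel face rect, project on face coords
e=P[m2][:,:]; 
x=np.cross([0,0,1],n2); x/=np.linalg.norm(x); x=-x if x[0]<0 else x; d=np.cross(n2,x) 
o=e.mean(0); uv=np.c_[(e-o)@x,(e-o)@d].astype(np.float32); r=cv2.minAreaRect(uv); print('x',x,'d',d,'o',o,r, uv.min(0),uv.max(0))
# face pt at z such that seat .085 center: face 4mm under seat along n
z=.085-.004*n2[2]
for xx in(.48,.52,.56): print(xx,(z-s2[2]-s2[0]*xx)/s2[1])
```

```text
slope [ 0.105 -0.858  0.502] 2296 tilt 59.85255404797896 edge y at z=.115, x=.45,.55,.65 [np.float64(0.06707388366979787), np.float64(0.0792711759620077), np.float64(0.09146846825421749)] yaw 6.954182756114464
face [0.039 0.701 0.712] 1973 tilt 44.60031011165568 yaw -3.1509218792610283
face xyz range [ 0.45295995 -0.20129677  0.04240571] [ 0.57262635 -0.14712118  0.0973825 ]
top rect ((0.5409350395202637, 0.19471502304077148), (0.2506403625011444, 0.24060574173927307), 6.8966965675354) [[0.40207574 0.29909903]
 [0.43096754 0.06023423]
 [0.6797943  0.09033102]
 [0.6509025  0.32919583]]
x [ 0.99848821 -0.05496625 -0.        ] d [ 0.03913719  0.71094582 -0.70215691] o [ 0.514428   -0.1736414   0.07084884] ((-0.00164794921875, 0.0005342550575733185), (0.11975248903036118, 0.0728084146976471), 2.203545093536377) [-0.06244724 -0.03488996] [0.0575265  0.03918881]
0.48 -0.1832253856812197
0.52 -0.1854273644205939
0.56 -0.18762934315996813
```

View pics/crop2.png

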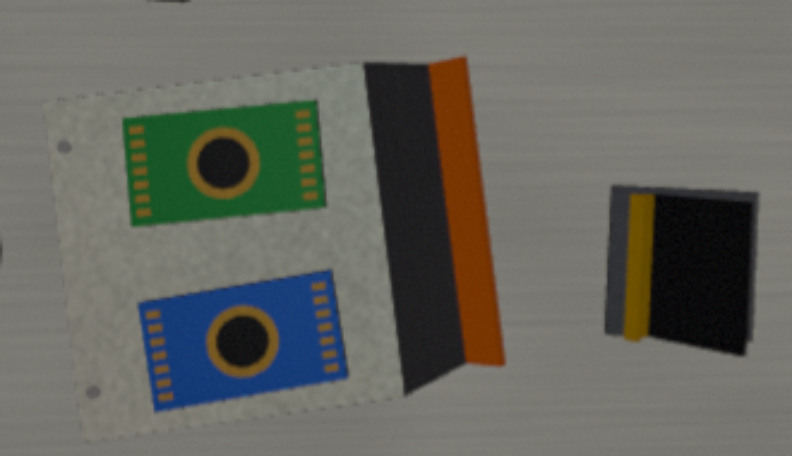

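```bash
cat >> h.py <<'E'
def cloud(c):
    H,W=c['depth'].shape; v,u=np.mgrid[0:H,0:W]
    return bydepth(c,np.c_[u.ravel(),v.ravel()]).reshape(H,W,3)
def rel(p,Rt):
    s=telemetry.get_state(); R0=R.from_rotvec(s['tool_rot'])
    d=R0.inv().apply(np.array(p)-s['tcp_pos'])*1000; r=(R0.inv()*R.from_matrix(Rt)).as_rotvec()
    print('t',round(s['clock'],2),'tcp',s['tcp_pos'].round(4),'q',s['qpos'].round(3).tolist(),'F',s['force'].round(1),'op',round(s['opening'],4))
    print(' shift mm',d.round(1).tolist(),'turn',r.round(4).tolist(),'deg',np.degrees(np.linalg.norm(r)).round(1))
def unit(v): v=np.array(v,float); return v/np.linalg.norm(v)
def frame(y,z):
    y=unit(y); z=np.array(z,float); z=unit(z-y*(z@y)); return np.c_[np.cross(y,z),y,z]
a=np.radians(6.9); EX=np.array([np.cos(a),np.sin(a),0]); EY=np.array([-np.sin(a),np.cos(a),0]); EZ=np.array([0,0,1.])
E
python3 - <<'E'
from h import *
c=dict(np.load('scene0.npz')); P=cloud(c)
print('project? box',P[20,520],P[40,540],P[90,540],P[110,520])
v=P[...,2]; m=(c['depth']>0)
for y0 in np.arange(.2,.65,.05):
  print(round(y0,2),[ (round(x0,2),round(float(np.max(P[m&(abs(P[...,0]-x0)<.025)&(abs(P[...,1]-y0)<.025)][:,2],initial=-1)),3)) for x0 in np.arange(.1,.75,.05)])
rel([.596,.292,.2],frame(-EZ,EX))
# easel lip ends in both views
E
```

```text
project? box [0.14452429 0.54328912 0.14567633] [0.19129351 0.58607539 0.1294744 ] [0.37349311 0.5289956  0.14858536] [0.37907975 0.50779208 0.09284305]
0.2 [(np.float64(0.1), 0.005), (np.float64(0.15), 0.006), (np.float64(0.2), 0.005), (np.float64(0.25), 0.004), (np.float64(0.3), 0.004), (np.float64(0.35), -1.0), (np.float64(0.4), 0.118), (np.float64(0.45), 0.127), (np.float64(0.5), 0.127), (np.float64(0.55), 0.127), (np.float64(0.6), 0.127), (np.float64(0.65), 0.126), (np.float64(0.7), 0.004)]
0.25 [(np.float64(0.1), 0.005), (np.float64(0.15), 0.005), (np.float64(0.2), 0.005), (np.float64(0.25), 0.004), (np.float64(0.3), 0.005), (np.float64(0.35), -1.0), (np.float64(0.4), 0.119), (np.float64(0.45), 0.127), (np.float64(0.5), 0.127), (np.float64(0.55), 0.126), (np.float64(0.6), 0.127), (np.float64(0.65), 0.126), (np.float64(0.7), 0.004)]
0.3 [(np.float64(0.1), 0.005), (np.float64(0.15), 0.006), (np.float64(0.2), 0.006), (np.float64(0.25), 0.005), (np.float64(0.3), 0.004), (np.float64(0.35), -1.0), (np.float64(0.4), 0.118), (np.float64(0.45), 0.119), (np.float64(0.5), 0.119), (np.floa
[... 1668 characters left out ...]
t64(0.4), 0.151), (np.float64(0.45), 0.005), (np.float64(0.5), 0.026), (np.float64(0.55), 0.027), (np.float64(0.6), 0.004), (np.float64(0.65), 0.005), (np.float64(0.7), 0.036)]
0.6 [(np.float64(0.1), 0.165), (np.float64(0.15), 0.165), (np.float64(0.2), 0.164), (np.float64(0.25), 0.003), (np.float64(0.3), 0.005), (np.float64(0.35), 0.006), (np.float64(0.4), 0.004), (np.float64(0.45), 0.005), (np.float64(0.5), 0.004), (np.float64(0.55), 0.005), (np.float64(0.6), 0.004), (np.float64(0.65), -1.0), (np.float64(0.7), -1.0)]
t 0.1 tcp [0.159  0.526  0.2305] q [1.074, 0.259, 1.536, -0.0, 1.348, -0.203] F [-0.1 -0.   0.2] op 0.0857
 shift mm [486.0, 30.5, -97.4] turn [0.0016, 1.1566, 0.0006] deg 66.3
```

servo_tool --series '[[[0.47,48,0,-10,0,0.115,0],[0.47,96,0,-20,0,0.23,0],[0.47,144,0,-30,0,0.345,0],[0.47,192,0,-40,0,0.46,0],[0.47,240,0,-48,0,0.58,0]]]'

```text
clock: 0.6
tcp_pos: [0.3762, 0.4096, 0.231]
tool_rot: [-1.46, 0.686, -0.685]
force: [0.2, 0.3, 1.0]
opening: 0.04
```

```bash
python3 -c "
from h import *
rel([.596,.292,.2],frame(-EZ,EX))"
```

```text
t 0.6 tcp [0.3762 0.4096 0.231 ] q [0.627, 0.27, 1.52, 0.0, 1.352, -0.065] F [0.2 0.3 1. ] op 0.04
 shift mm [230.9, 30.9, 94.1] turn [0.0008, 0.572, 0.0001] deg 32.8
```

servo_tool --series '[[[0.47,46,0,18,0,0.115,0],[0.47,92,0,36,0,0.23,0],[0.47,138,0,55,0,0.345,0],[0.47,184,10,75,0,0.46,0],[0.47,230,28,94,0,0.57,0]]]'

```text
clock: 1.1
tcp_pos: [0.5938, 0.2956, 0.2053]
tool_rot: [-1.262, 1.118, -1.12]
force: [0.1, 1.7, 0.7]
opening: 0.04
```

```bash
python3 -c "
from h import *
rel([.596,.292,.116],frame(-EZ,EX))"
```

```text
t 1.1 tcp [0.5938 0.2956 0.2053] q [0.294, 0.477, 1.277, 0.0, 1.385, 0.172] F [0.1 1.7 0.7] op 0.04
 shift mm [3.9, 89.3, 1.5] turn [-0.0024, 0.0015, -0.0005] deg 0.2
```

servo_tool --series '[[[0.47,0,25,0,0,0,0],[0.47,0,50,0,0,0,0],[0.47,0,65,0,0,0,0],[0.47,0,72,0,0,0,0],[0.47,0,75,0,0,0,0]]]'

```text
clock: 1.6
tcp_pos: [0.5909, 0.2966, 0.1286]
tool_rot: [-1.268, 1.116, -1.115]
force: [0.3, 1.2, 0.0]
opening: 0.0404
```

```bash
python3 -c "
from h import *
rel([.596,.292,.116],frame(-EZ,EX))
c=shot('scene','s1.png'); c=shot('top','t1.png')
rel([.596,.292,.116],frame(-EZ,EX))
"
```

```text
t 1.6 tcp [0.5909 0.2966 0.1286] q [0.297, 0.532, 1.38, -0.0, 1.231, 0.17] F [0.3 1.2 0. ] op 0.0404
 shift mm [5.2, 12.6, 4.5] turn [0.0018, 0.0066, 0.0003] deg 0.4
t 1.7 tcp [0.5915 0.2969 0.1299] q [0.297, 0.531, 1.378, -0.0, 1.232, 0.17] F [0.1 0.  0.7] op 0.04
 shift mm [5.5, 13.9, 3.9] turn [-0.0002, 0.0068, -0.0] deg 0.4
```

View pics/s1.png

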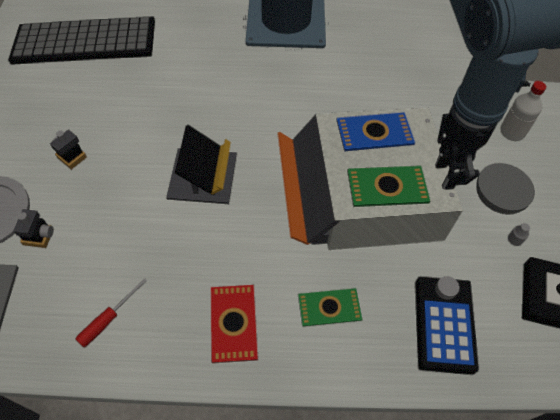

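servo_tool --series '[[[0.47,0,4,4,0,0,0],[0.47,0,8,4,0,0,0],[0.47,0,11,4,0,0,0],[0.47,0,12.5,4,0,0.005,0],[0.47,0,12.5,4,0,0.005,0]]]'

```text
clock: 2.2
tcp_pos: [0.5951, 0.2972, 0.1169]
tool_rot: [-1.265, 1.119, -1.119]
force: [0.6, 0.8, -0.9]
opening: 0.0401
```

```bash
python3 -c "
from h import *
rel([.596,.292,.116],frame(-EZ,EX))
c=shot('scene'); cv2.imwrite('pics/s2.png',cv2.resize(c['frame'][90:250,260:560],None,fx=2.6,fy=2.6))
rel([.596,.292,.116],frame(-EZ,EX))
"
```

```text
t 2.2 tcp [0.5951 0.2972 0.1169] q [0.296, 0.549, 1.382, 0.0, 1.211, 0.174] F [ 0.6  0.8 -0.9] op 0.0401
 shift mm [5.3, 0.9, 0.2] turn [0.0005, 0.0014, 0.0001] deg 0.1
t 2.25 tcp [0.5953 0.2972 0.1171] q [0.296, 0.549, 1.382, 0.0, 1.211, 0.174] F [ 0.   0.2 -0.2] op 0.0401
 shift mm [5.3, 1.1, 0.1] turn [0.0002, 0.0015, 0.0] deg 0.1
```

View pics/s2.png

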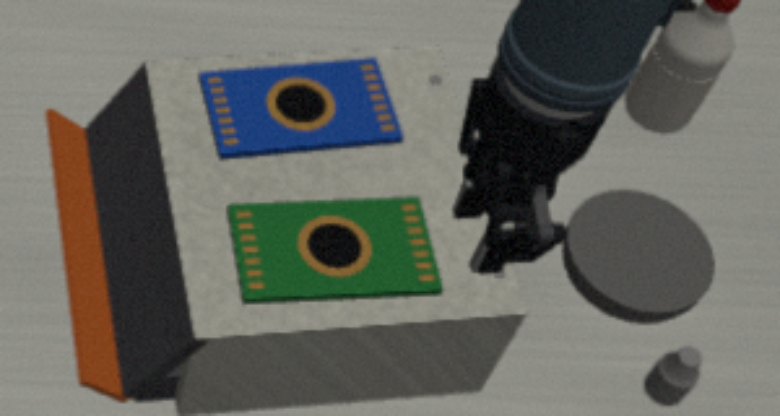

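servo_tool --series '[[[0.47,8,0,1,0,0,0],[0.47,16,0,1,0,0,0],[0.47,24,0,1,0,0,0],[0.47,32,0,1,0,0,0],[0.47,40,0,1,0,0,0]]]'

```text
clock: 2.75
tcp_pos: [0.6014, 0.2568, 0.1173]
tool_rot: [-1.264, 1.119, -1.119]
force: [-0.1, 0.4, 0.3]
opening: 0.0399
```

servo_tool --series '[[[0.47,8,0,0,0,0,0],[0.47,16,0,0,0,0,0],[0.47,24,0,0,0,0,0],[0.47,32,0,0,0,0,0],[0.47,40,0,0,0,0,0]]]'

```text
clock: 3.25
tcp_pos: [0.6062, 0.2173, 0.1172]
tool_rot: [-1.264, 1.119, -1.119]
force: [1.5, -0.1, 0.2]
opening: 0.0401
```

```bash
python3 -c "
from h import *
rel([.596,.292,.116],frame(-EZ,EX))
c=shot('scene'); cv2.imwrite('pics/s3.png',cv2.resize(c['frame'][90:250,260:560],None,fx=2.6,fy=2.6))
"
```

```text
t 3.25 tcp [0.6062 0.2173 0.1172] q [0.171, 0.513, 1.443, 0.0, 1.185, 0.049] F [ 1.5 -0.1  0.2] op 0.0401
 shift mm [-75.4, 1.2, -1.0] turn [-0.0, 0.0015, -0.0] deg 0.1
```

View pics/s3.png

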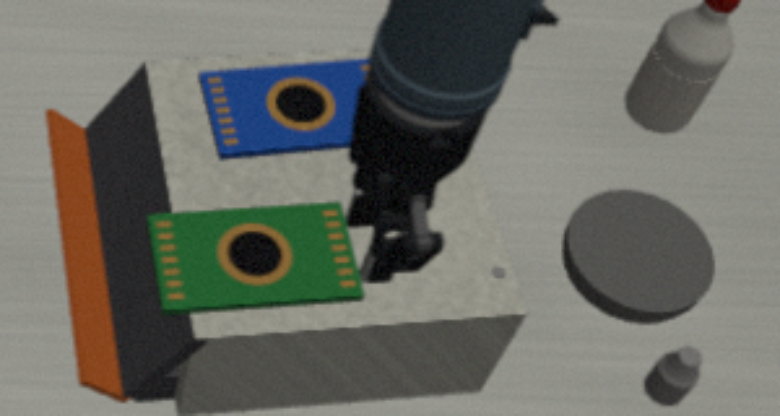

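servo_tool --series '[[[0.47,8,0,0,0,0,0],[0.47,16,0,0,0,0,0],[0.47,24,0,0,0,0,0],[0.47,32,0,0,0,0,0],[0.47,40,0,0,0,0,0]]]'

```text
clock: 3.8
tcp_pos: [0.611, 0.1775, 0.1172]
tool_rot: [-1.264, 1.119, -1.119]
force: [0.1, 0.8, 0.3]
opening: 0.0402
```

```bash
python3 -c "
from h import *
rel([.596,.292,.116],frame(-EZ,EX))
c=shot('scene'); cv2.imwrite('pics/s4.png',cv2.resize(c['frame'][90:250,260:560],None,fx=2.6,fy=2.6))
"
```

```text
t 3.8 tcp [0.611  0.1775 0.1172] q [0.108, 0.501, 1.464, -0.0, 1.177, -0.014] F [0.1 0.8 0.3] op 0.0402
 shift mm [-115.4, 1.2, -1.0] turn [0.0, 0.0015, 0.0] deg 0.1
```

View pics/s4.png

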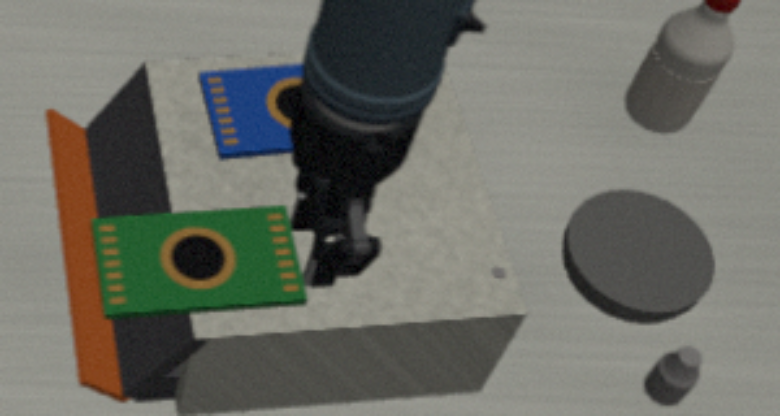

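servo_tool --series '[[[0.47,4,0,0,0,0,0],[0.47,7,0,0,0,0,0],[0.47,10,0,0,0,0,0],[0.47,12,0,0,0,0,0],[0.47,14,0,0,0,0,0]]]'

```text
clock: 4.35
tcp_pos: [0.6127, 0.1644, 0.1172]
tool_rot: [-1.264, 1.119, -1.119]
force: [-0.7, 0.9, 0.7]
opening: 0.0402
```

```bash
python3 -c "
from h import *
rel([.596,.292,.116],frame(-EZ,EX))
c=shot('scene'); cv2.imwrite('pics/s5.png',cv2.resize(c['frame'][90:250,260:560],None,fx=2.6,fy=2.6))
"
```

```text
t 4.35 tcp [0.6127 0.1644 0.1172] q [0.087, 0.497, 1.47, 0.0, 1.174, -0.036] F [-0.7  0.9  0.7] op 0.0402
 shift mm [-128.7, 1.2, -1.0] turn [-0.0, 0.0017, -0.0001] deg 0.1
```

View pics/s5.png

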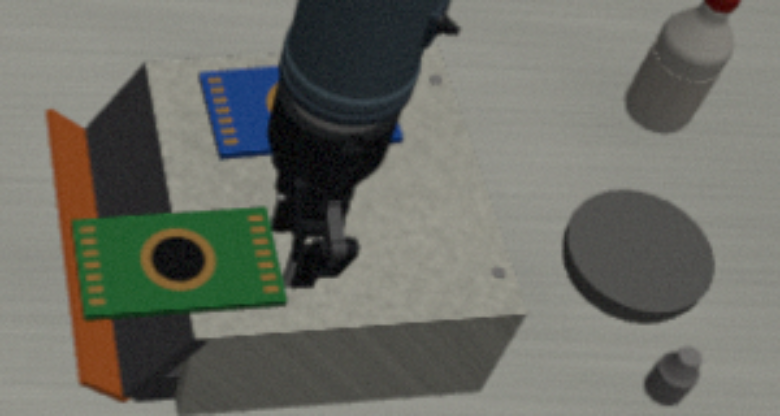

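servo_tool --series '[[[0.47,3,0,0,0,0,0],[0.47,6,0,0,0,0,0],[0.47,8,0,0,0,0,0],[0.47,9,0,0,0,0,0],[0.47,10,0,0,0,0,0]]]'

```text
clock: 4.9
tcp_pos: [0.6139, 0.1543, 0.1171]
tool_rot: [-1.264, 1.119, -1.119]
force: [-0.2, 0.7, 0.1]
opening: 0.04
```

```bash
python3 -c "
from h import *
rel([.596,.292,.116],frame(-EZ,EX))
c=shot('scene'); cv2.imwrite('pics/s6.png',cv2.resize(c['frame'][90:250,260:560],None,fx=2.6,fy=2.6))
"
```

```text
t 4.9 tcp [0.6139 0.1543 0.1171] q [0.07, 0.495, 1.474, 0.0, 1.173, -0.052] F [-0.2  0.7  0.1] op 0.04
 shift mm [-138.8, 1.1, -1.0] turn [0.0, 0.0015, -0.0] deg 0.1
```

View pics/s6.png

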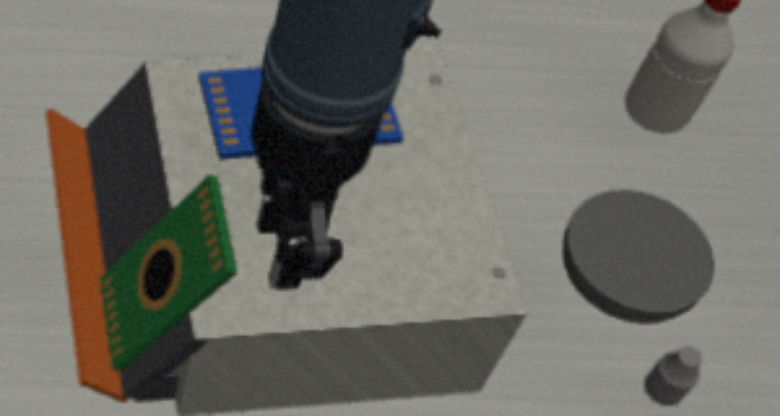

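servo_tool --series '[[[0.35,-20,0,0,0,0,0],[0.35,-40,-25,0,0,0,0],[0.35,-60,-65,0,0,0,0],[0.35,-80,-105,0,0,0,0],[0.35,-100,-140,0,0,0,0]]]'

```text
clock: 5.45
tcp_pos: [0.6017, 0.2546, 0.2594]
tool_rot: [-1.263, 1.118, -1.119]
force: [0.3, 0.3, -0.8]
opening: 0.0301
```

Run:
```python
from h import *
c=shot('scene'); np.savez('sceneB.npz',**c);cv2.imwrite('pics/s7.png',cv2.resize(c['frame'][90:250,260:560],None,fx=2.6,fy=2.6))
ct=shot('top'); np.savez('topB.npz',**ct);cv2.imwrite('pics/t7.png',cv2.resize(ct['frame'][150:340,60:390],None,fx=2.4,fy=2.4))
s=telemetry.get_state();print(s['tcp_pos'],s['clock'])
for n,c in(('scene',c),('top',ct)):
    hsv=cv2.cvtColor(c['frame'],cv2.COLOR_BGR2HSV)
    m=cv2.inRange(hsv,(50,120,50),(75,255,255)); m=cv2.morphologyEx(m,cv2.MORPH_CLOSE,np.ones((7,7)))
    m[:, :]=m
    P=cloud(c)
    for k in cv2.findContours(m,cv2.RETR_EXTERNAL,cv2.CHAIN_APPROX_NONE)[0]:
        if cv2.contourArea(k)<300: continue
        mm=np.zeros_like(m); cv2.drawContours(mm,[k],-1,255,-1); mm=cv2.erode(mm,np.ones((5,5)))>0
        Q=P[mm&(c['depth']>0)]; o=np.median(Q,0); Q=Q[np.linalg.norm(Q-o,axis=1)<.1]
        if o[2]<.04: continue
        o=Q.mean(0); U,S,V=np.linalg.svd(Q-o,full_matrices=False); nn=V[2]*np.sign(V[2][2])
        b=cv2.approxPolyDP(k,8,True).reshape(-1,2)
        oo,d=rays(c,b); C=oo+d*(((o-oo)@nn)/(d@nn))[:,None]
        print(n,'mean',o.round(4),'normal',nn.round(3),'tilt',np.degrees(np.arccos(nn[2])).round(1),'yaw',np.degrees(np.arctan2(nn[0],-nn[1])).round(1)); print(b.tolist(),C.round(4).tolist(), C.mean(0))
```

```text
[0.60366366 0.25705243 0.26400906] 5.55
scene mean [0.626  0.078  0.1131] normal [ 0.104 -0.859  0.501] tilt 60.0 yaw 6.9
[[342, 158], [300, 196], [304, 230], [350, 193]] [[0.5855, 0.106, 0.1696], [0.591, 0.0383, 0.0522], [0.6657, 0.0461, 0.0502], [0.6606, 0.1162, 0.1715]] [0.62571257 0.07665944 0.11087793]
top mean [0.6216 0.0797 0.1171] normal [ 0.105 -0.859  0.501] tilt 59.9 yaw 7.0
[[241, 197], [194, 197], [199, 243], [245, 234]] [[0.6625, 0.045, 0.0491], [0.6556, 0.1151, 0.1706], [0.5803, 0.1067, 0.1721], [0.5899, 0.0373, 0.0512]] [0.62206395 0.07603277 0.11074477]
```

View pics/s7.png

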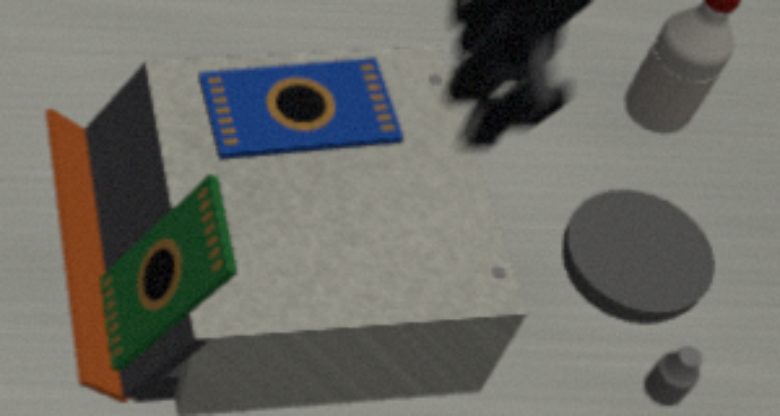

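View pics/t7.png

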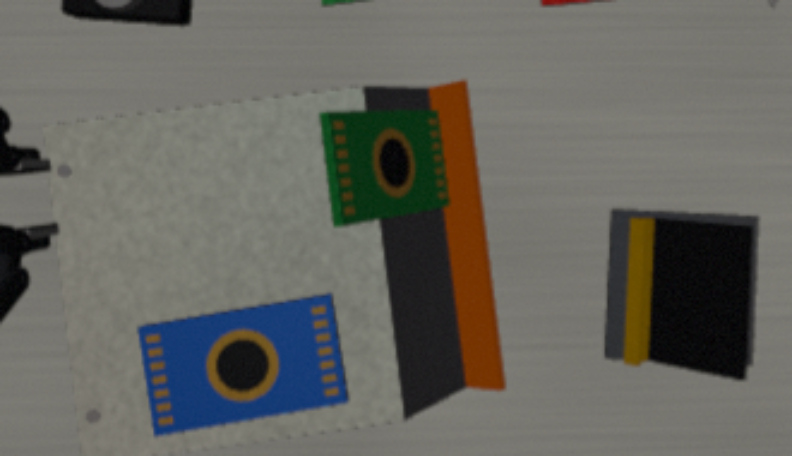

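```bash
cat >> h.py <<'E'
U=.5*EY+.866*EZ; END=np.array([.620,.1145,.169]); RG=frame(-U,.866*EY-.5*EZ)
E
python3 -c "
from h import *
rel(END+.06*U,RG)
print(RG.round(3))"
```

```text
t 5.55 tcp [0.6037 0.2571 0.264 ] q [0.232, 0.428, 1.212, 0.001, 1.489, 0.107] F [1.1 0.9 1. ] op 0.0298
 shift mm [113.6, 42.8, -1.9] turn [-0.4219, -1.5298, -0.4025] deg 93.8
[[ 0.993  0.06  -0.104]
 [ 0.12  -0.496  0.86 ]
 [ 0.    -0.866 -0.5  ]]
```

servo_tool --series '[[[0.35,10,0,0,-0.06,-0.22,-0.058],[0.35,20,0,0,-0.12,-0.32,-0.09],[0.35,30,0,0,-0.12,-0.43,-0.114],[0.35,40,0,0,-0.16,-0.57,-0.15],[0.35,50,0,0,-0.193,-0.7,-0.184]]]'

```text
clock: 6.05
tcp_pos: [0.6079, 0.2033, 0.2563]
tool_rot: [-1.758, 0.591, -0.605]
force: [0.2, 0.3, 1.0]
opening: 0.0299
```

```bash
python3 -c "
from h import *
rel(END+.06*U,RG)
"
```

```text
t 6.05 tcp [0.6079 0.2033 0.2563] q [0.268, 0.531, 1.096, -0.216, 1.664, -0.566] F [0.2 0.3 1. ] op 0.0299
 shift mm [41.7, 47.9, -27.7] turn [-0.22, -0.8243, -0.2286] deg 50.6
```

servo_tool --series '[[[0.35,0,0,0,-0.035,-0.13,-0.036],[0.35,0,0,0,-0.07,-0.26,-0.073],[0.35,10,0,0,-0.105,-0.39,-0.11],[0.35,20,10,-5,-0.14,-0.53,-0.147],[0.35,25,10,-8,-0.177,-0.665,-0.184]]]'

```text
clock: 6.55
tcp_pos: [0.6199, 0.1783, 0.2499]
tool_rot: [-2.049, 0.019, -0.062]
force: [-0.4, 0.3, 0.2]
opening: 0.0298
```

```bash
python3 -c "
from h import *
rel(END+.06*U,RG)
"
```

```text
t 6.55 tcp [0.6199 0.1783 0.2499] q [0.349, 0.551, 1.144, -0.454, 1.605, -1.152] F [-0.4  0.3  0.2] op 0.0298
 shift mm [-3.2, 41.3, -17.0] turn [-0.0423, -0.1585, -0.0461] deg 9.8
```

servo_tool --series '[[[0.35,0,0,-6,-0.02,-0.08,-0.023],[0.35,-1,5,-12,-0.043,-0.158,-0.046],[0.35,-2,15,-16,-0.043,-0.158,-0.046],[0.35,-3,25,-17,-0.043,-0.158,-0.046],[0.35,-3,30,-17,-0.043,-0.158,-0.046]]]'

```text
clock: 7.05
tcp_pos: [0.616, 0.1496, 0.2314]
tool_rot: [-2.09, -0.119, 0.064]
force: [0.0, -0.3, 0.4]
opening: 0.0298
```

```bash
python3 -c "
from h import *
c=shot('scene'); cv2.imwrite('pics/s8.png',cv2.resize(c['frame'][60:250,260:500],None,fx=3,fy=3))
rel(END+.03*U,RG)
"
```

```text
t 7.1 tcp [0.616  0.1494 0.2309] q [0.335, 0.519, 1.262, -0.51, 1.496, -1.273] F [-0.2  0.2  0.2] op 0.0299
 shift mm [-0.1, 41.2, 0.5] turn [-0.0014, -0.0083, -0.0019] deg 0.5
```

View pics/s8.png

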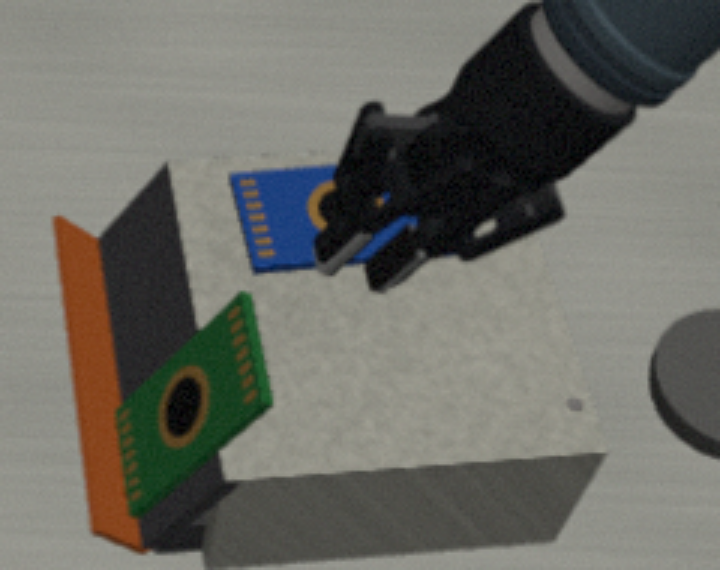

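servo_tool --series '[[[0.35,0,20,0.5,0,-0.008,0],[0.35,0,40,0.5,0,-0.008,0],[0.35,0,55,0.5,0,-0.008,0],[0.35,0,62,0.5,0,-0.008,0],[0.35,0,66,0.5,0,-0.008,0]]]'

```text
clock: 7.6
tcp_pos: [0.6205, 0.1179, 0.1749]
tool_rot: [-2.09, -0.126, 0.073]
force: [-1.1, -0.3, -0.8]
opening: 0.0298
```

```bash
python3 -c "
from h import *
c=shot('scene'); cv2.imwrite('pics/s9.png',cv2.resize(c['frame'][100:250,280:420],None,fx=4,fy=4))
rel(END-.032*U,RG)
"
```

```text
t 7.65 tcp [0.6205 0.1179 0.1748] q [0.288, 0.542, 1.365, -0.527, 1.361, -1.257] F [0.6 0.2 0. ] op 0.03
 shift mm [-0.9, 38.7, -0.0] turn [-0.0014, 0.0001, 0.0003] deg 0.1
```

View pics/s9.png

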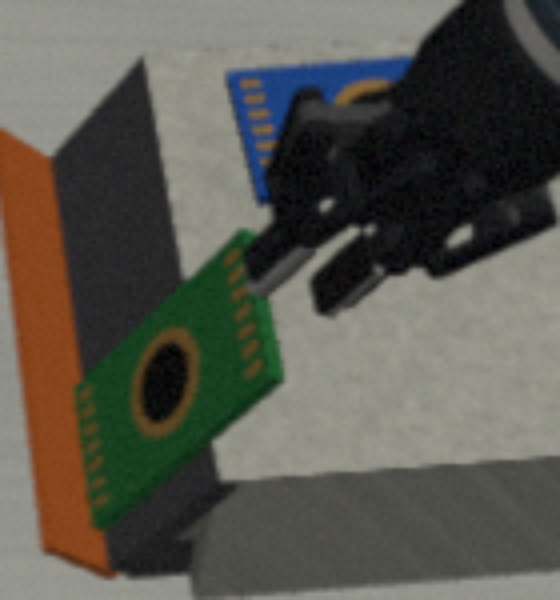

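servo_tool --series '[[[0.35,0,10,0,0,0,0],[0.35,0,20,0,0,0,0],[0.35,0,28,0,0,0,0],[0.35,0,35,0,0,0,0],[0.35,0,38,0,0,0,0]]]'

```text
clock: 8.15
tcp_pos: [0.6224, 0.0991, 0.1416]
tool_rot: [-2.09, -0.127, 0.074]
force: [-0.9, -0.0, -0.5]
opening: 0.03
```

```bash
python3 -c "
from h import *
c=shot('scene'); cv2.imwrite('pics/s10.png',cv2.resize(c['frame'][100:250,280:420],None,fx=4,fy=4))
rel(END-.032*U,RG)
"
```

```text
t 8.2 tcp [0.6224 0.099  0.1415] q [0.26, 0.563, 1.419, -0.541, 1.285, -1.243] F [-1.  -0.8  0.4] op 0.0302
 shift mm [-0.5, 0.4, -0.1] turn [-0.0013, 0.0008, -0.0002] deg 0.1
```

View pics/s10.png

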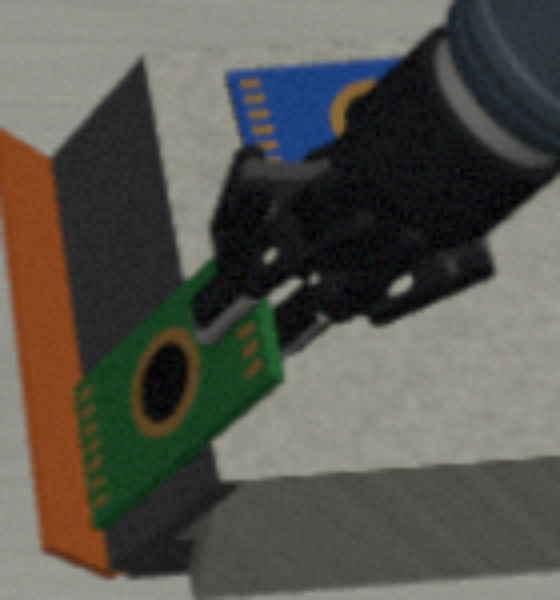

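No contact while the fingers went in around the board. Now I'll close on it.

servo_tool --series '[[[0,0,0,0,0,0,0],[0,0,0,0,0,0,0],[0,0,0,0,0,0,0],[0,0,0,0,0,0,0],[0,0,0,0,0,0,0]]]' --force 60

```text
clock: 8.7
tcp_pos: [0.6231, 0.0994, 0.1432]
tool_rot: [-2.09, -0.128, 0.072]
force: [0.2, -2.6, 2.2]
opening: 0.007
```

```bash
python3 -c "
from h import *
c=shot('scene'); cv2.imwrite('pics/s11.png',cv2.resize(c['frame'][100:250,280:420],None,fx=4,fy=4))
rel(END-.032*U,RG)
"
```

```text
t 8.75 tcp [0.6231 0.0994 0.1432] q [0.26, 0.561, 1.417, -0.542, 1.286, -1.243] F [ 0.6 -2.2  2.5] op 0.0067
 shift mm [-1.3, 2.0, 0.4] turn [-0.0009, 0.0001, 0.0021] deg 0.1
```

View pics/s11.png

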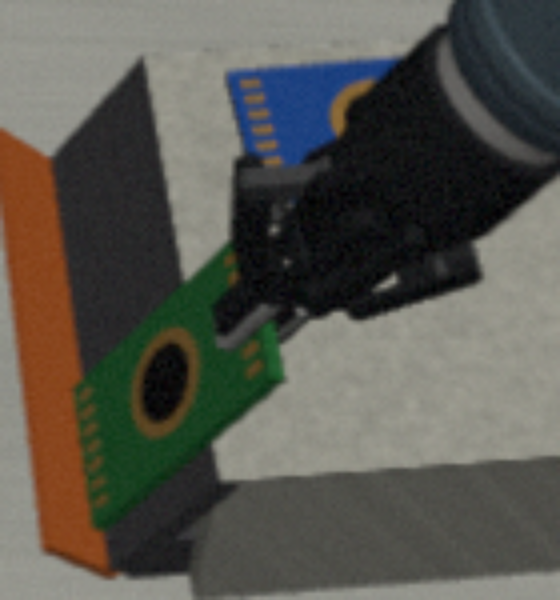

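servo_tool --series '[[[0,0,-9,-5,0,0,0],[0,0,-26,-15,0,0,0],[0,0,-52,-30,0,0,0],[0,0,-78,-45,0,0,0],[0,0,-104,-60,0,0,0]]]'

```text
clock: 9.25
tcp_pos: [0.6222, 0.1003, 0.2634]
tool_rot: [-2.088, -0.128, 0.074]
force: [0.7, 0.3, -1.8]
opening: 0.0066
```

Run:
```python
from h import *
c=shot('scene','s12.png')
s=telemetry.get_state(); print(s['tcp_pos'],s['opening'],s['clock'],s['force'])
for n in('scene','top'):
    c=dict(np.load(n+'0.npz')); hsv=cv2.cvtColor(c['frame'],cv2.COLOR_BGR2HSV)
    m=cv2.inRange(hsv,(18,150,80),(32,255,255)); 
    k=max([k for k in cv2.findContours(m,cv2.RETR_EXTERNAL,cv2.CHAIN_APPROX_NONE)[0] if bydepth(c,k.reshape(-1,2).mean(0)[None])[0][1]<-.1],key=cv2.contourArea)
    M=cv2.moments(k); ce=[M['m10']/M['m00'],M['m01']/M['m00']]
    for z in(.045,.05,.055): print(n,ce,z,onz(c,[ce],z)[0].round(4), [onz(c,[b],z)[0].round(4).tolist() for b in cv2.boxPoints(cv2.minAreaRect(k))])
    # black face: top-edge corners
    g=c['frame'].max(2); P=cloud(c)
    F=(P[...,2]>.04)&(abs(P[...,0]-.515)<.09)&(P[...,1]<-.14)&(P[...,1]>-.215)
    Q=P[F]; up=Q[Q[:,2]>.075]; print('upper face pts x',up[:,0].min(),np.percentile(up[:,0],[1,50,99]),up[:,0].max(), 'mid rows',[ (round(z,3),np.percentile(Q[abs(Q[:,2]-z)<.006][:,0],[1,99]).round(4).tolist()) for z in (.05,.06,.07,.08,.09)])
```

```text
[0.62428546 0.10028522 0.2699423 ] 0.00692008157285492 9.3 [ 1.27548573e+00 -2.90842302e-04  2.15260352e+00]
scene [221.09022556390977, 166.30534670008353] 0.045 [ 0.5198 -0.1221  0.045 ] [[0.5808, -0.1353, 0.045], [0.4487, -0.1278, 0.045], [0.4526, -0.1078, 0.045], [0.5841, -0.1166, 0.045]]
scene [221.09022556390977, 166.30534670008353] 0.05 [ 0.5235 -0.1214  0.05  ] [[0.5841, -0.1346, 0.05], [0.4529, -0.1271, 0.05], [0.4567, -0.1072, 0.05], [0.5874, -0.1159, 0.05]]
scene [221.09022556390977, 166.30534670008353] 0.055 [ 0.5272 -0.1208  0.055 ] [[0.5874, -0.1338, 0.055], [0.457, -0.1264, 0.055], [0.4608, -0.1066, 0.055], [0.5907, -0.1153, 0.055]]
upper face pts x 0.44969217822740126 [0.45254322 0.51610917 0.57244384] 0.5736027782715352 mid rows [(0.05, [0.4558, 0.5746]), (0.06, [0.4553, 0.5738]), (0.07, [0.4542, 0.573]), (0.08, [0.4528, 0.5728]), (0.09, [0.4523, 0.5718])]
top [325.7055984555985, 270.69176319176313] 0.045 [ 0.5155 -0.122   0.045 ] [[0.4561, -0.109, 0.045], [0.5752, -0.1156, 0.045], [0.5742, -0.1352, 0.045], [0.4549, -0.1285, 0.045]]
top [325.7055984555985, 270.69176319176313] 0.05 [ 0.5161 -0.1212  0.05  ] [[0.4572, -0.1083, 0.05], [0.5755, -0.1148, 0.05], [0.5744, -0.1343, 0.05], [0.456, -0.1276, 0.05]]
top [325.7055984555985, 270.69176319176313] 0.055 [ 0.5168 -0.1203  0.055 ] [[0.4582, -0.1076, 0.055], [0.5758, -0.1141, 0.055], [0.5747, -0.1334, 0.055], [0.457, -0.1268, 0.055]]
upper face pts x 0.45100179191963735 [0.4525375  0.51123164 0.5700941 ] 0.5706286103640833 mid rows [(0.05, [0.4547, 0.5724]), (0.06, [0.4543, 0.5711]), (0.07, [0.4534, 0.5714]), (0.08, [0.4525, 0.5701]), (0.09, [0.4525, 0.5703])]
```

View pics/s12.png

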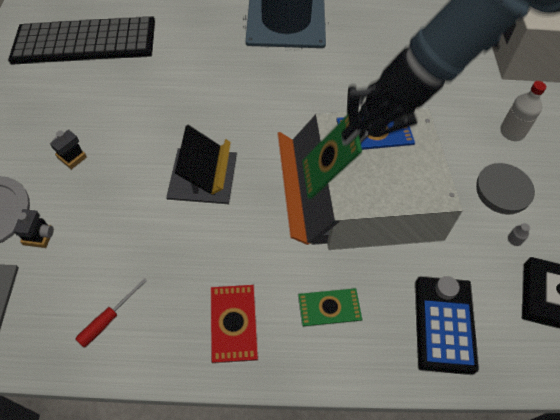

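```bash
cat >> h.py <<'E'
b=np.radians(-3.2); XE=np.array([np.cos(b),np.sin(b),0]); YE=np.array([-np.sin(b),np.cos(b),0])
UE=-.7071*YE+.7071*EZ; NE=.7071*YE+.7071*EZ; RE=frame(-UE,NE); SEAT=np.array([.512,-.182,.085])
def tcpfor(n,u,cy=.040,cx=-.001): return SEAT+n*NE+u*UE+cy*UE-cx*XE
E
python3 -c "
from h import *
print(tcpfor(0,0),tcpfor(.1,.05))
rel([.55,-.10,.29],RE)"
```

```text
[ 0.51141959 -0.21029572  0.113284  ] [ 0.51339315 -0.17499585  0.219349  ]
t 9.3 tcp [0.6243 0.1003 0.2699] q [0.261, 0.462, 1.258, -0.518, 1.502, -1.372] F [ 1.3 -0.   2.2] op 0.0069
 shift mm [-98.0, 76.3, -175.0] turn [1.3018, 0.1909, -0.0155] deg 75.4
```

servo_tool --series '[[[0,-11,8,-19,0.143,0.021,0],[0,-22,17,-38,0.286,0.042,0],[0,-33,25,-58,0.43,0.063,-0.005],[0,-44,34,-77,0.573,0.084,-0.007],[0,-54,42,-96,0.716,0.105,-0.009]]]'

```text
clock: 9.8
tcp_pos: [0.5817, -0.0106, 0.2756]
tool_rot: [-1.369, -0.04, -0.002]
force: [1.1, 0.2, -2.1]
opening: 0.0065
```

```bash
python3 -c "
from h import *
rel([.53,-.15,.27],RE)"
```

```text
t 9.8 tcp [ 0.5817 -0.0106  0.2756] q [-0.334, 0.289, 1.403, 0.2, 1.494, -1.95] F [ 1.1  0.2 -2.1] op 0.0065
 shift mm [-54.8, -23.7, -136.3] turn [0.5826, 0.0839, -0.0104] deg 33.7
```

servo_tool --series '[[[0,-11,-4,-25,0.14,0.02,-0.002],[0,-22,-9,-52,0.28,0.04,-0.005],[0,-34,-14,-80,0.42,0.06,-0.007],[0,-45,-19,-108,0.55,0.08,-0.01],[0,-55,-24,-136,0.583,0.084,-0.01]]]'

```text
clock: 10.3
tcp_pos: [0.5286, -0.1527, 0.2676]
tool_rot: [-0.784, 0.03, -0.055]
force: [-0.0, -0.1, -2.0]
opening: 0.0067
```

```bash
python3 -c "
from h import *
c=shot('scene','s13.png');np.savez('sceneC.npz',**c)
c=shot('top','t13.png');np.savez('topC.npz',**c)
rel(tcpfor(.06,.02),RE)"
```

```text
t 10.4 tcp [ 0.5288 -0.1548  0.2671] q [-0.835, 0.491, 1.358, 0.549, 1.856, -2.338] F [ 0.6  0.1 -2.7] op 0.0064
 shift mm [-13.4, 49.3, -88.6] turn [0.0042, -0.01, 0.0001] deg 0.6
```

View pics/s13.png

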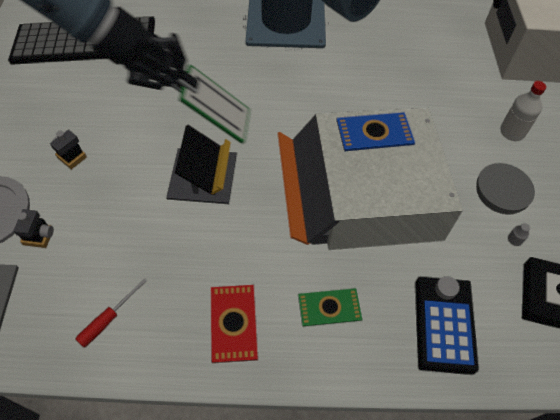

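View pics/t13.png

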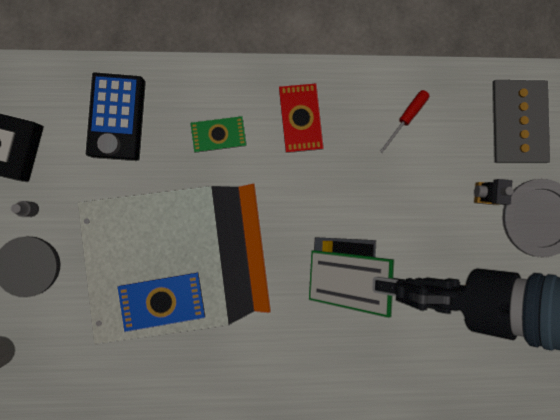

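```bash
cat > mb.py <<'E'
from h import *
import sys
def board(c,n,show=True,roi=None):
    hsv=cv2.cvtColor(c['frame'],cv2.COLOR_BGR2HSV)
    P=cloud(c)
    g=cv2.inRange(hsv,(50,80,30),(80,255,255))
    reg=(P[...,2]>.02)&(P[...,1]<0)&(P[...,1]>-.35)&(P[...,0]<.7)&(P[...,0]>.3)
    g=g&cv2.dilate(reg.astype(np.uint8)*255,np.ones((5,5)))
    if roi: z=np.zeros_like(g); z[roi[1]:roi[3],roi[0]:roi[2]]=255; g&=z
    pts=cv2.findNonZero(g); h=cv2.convexHull(pts)
    mm=np.zeros_like(g); cv2.fillConvexPoly(mm,h,255)
    inn=(cv2.erode(mm,np.ones((9,9)))>0)&(hsv[...,1]<60)&(hsv[...,2]>90)&(c['depth']>0)
    Q=P[inn]; o=np.median(Q,0); Q=Q[np.linalg.norm(Q-o,axis=1)<.1]
    for i in range(3):
        o=Q.mean(0); V=np.linalg.svd(Q-o,full_matrices=False)[2]; r=abs((Q-o)@V[2]); Q=Q[r<.005]
    nn=V[2]*np.sign(V[2][2])
    b=cv2.boxPoints(cv2.minAreaRect(h))
    ap=cv2.approxPolyDP(h,6,True).reshape(-1,2)
    oo,d=rays(c,ap); C=oo+d*(((o-oo)@nn)/(d@nn))[:,None]
    print(n,len(Q),'normal',nn.round(3),'tilt',np.degrees(np.arccos(nn[2])).round(1)); print(ap.tolist()); print(C.round(4).tolist()); print('ctr',(C.mean(0)-.004*nn).round(4))
    return C,nn
if __name__=='__main__':
    t=np.array([.5288,-.1548,.2671])
    for n in('scene','top'):
        C,nn=board(dict(np.load(n+'C.npz')),n)
        ce=C.mean(0)-.004*nn
        print(' in tool frame',(RE.T@(ce-t)*1000).round(1), [ (RE.T@(p-t)*1000).round(1).tolist() for p in C])
E
python3 mb.py
```

```text
scene 411 normal [0.031 0.702 0.711] tilt 44.7
[[241, 142], [181, 100], [190, 66]]
[[0.5745, -0.0718, 0.1916], [0.5667, -0.1647, 0.2836], [0.487, -0.1599, 0.2825]]
ctr [ 0.5426 -0.135   0.2497]
 in tool frame [12.7 26.8  2.3] [[41.0, 113.7, 7.0], [38.4, -17.2, 6.2], [-41.4, -16.2, 5.6]]
top 2597 normal [0.052 0.709 0.703] tilt 45.3
[[392, 260], [390, 316], [309, 298], [314, 250]]
[[0.5613, -0.174, 0.2864], [0.4854, -0.1697, 0.2876], [0.4913, -0.071, 0.1877], [0.5684, -0.0794, 0.1905]]
ctr [ 0.5264 -0.1264  0.2352]
 in tool frame [-4.  42.5 -2.6] [[33.5, -25.9, 1.3], [-42.5, -26.8, 2.2], [-42.2, 113.8, 1.5], [35.3, 109.0, 0.6]]
```

servo_tool --series '[[[0,-3,8,-20,0,-0.005,0],[0,-6,18,-40,0,-0.01,0],[0,-9,28,-60,0,-0.01,0],[0,-12,40,-76,0,-0.01,0],[0,-13,49,-88,0,-0.01,0]]]'

```text
clock: 10.9
tcp_pos: [0.5147, -0.1766, 0.1715]
tool_rot: [-0.79, 0.017, -0.047]
force: [0.6, -0.5, -2.2]
opening: 0.0069
```

```bash
python3 -c "
from h import *
c=shot('scene','s14.png')
rel(tcpfor(.006,.012,.041,-.002),RE)"
```

```text
t 10.95 tcp [ 0.514  -0.1765  0.1695] q [-0.873, 0.586, 1.453, 0.505, 1.712, -2.482] F [ 0.   0.7 -4.6] op 0.0062
 shift mm [0.0, 3.0, -57.7] turn [0.0039, 0.0048, -0.0048] deg 0.4
```

View pics/s14.png

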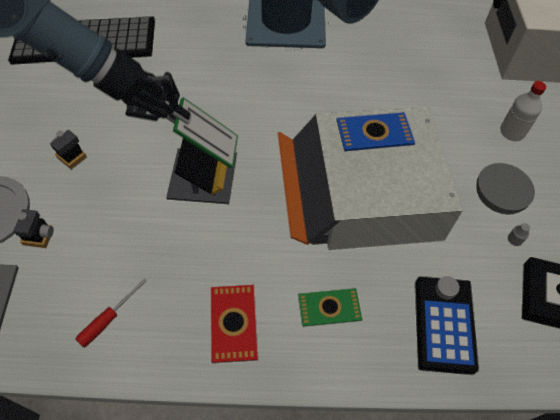

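servo_tool --series '[[[0,0,0,-15,0.004,0.005,-0.005],[0,0,0,-30,0.004,0.005,-0.005],[0,0,1,-42,0.004,0.005,-0.005],[0,0,2,-51,0.004,0.005,-0.005],[0,0,2,-56,0.004,0.005,-0.005]]]'

```text
clock: 11.45
tcp_pos: [0.513, -0.2162, 0.1314]
tool_rot: [-0.786, 0.02, -0.055]
force: [-1.1, 0.8, -3.2]
opening: 0.007
```

```bash
python3 -c "
from h import *
c=shot('scene');cv2.imwrite('pics/s15.png',cv2.resize(c['frame'][60:230,120:300],None,fx=3.3,fy=3.3))
rel(tcpfor(.0,.0,.041,-.002),RE)
c=shot('top');cv2.imwrite('pics/t15.png',cv2.resize(c['frame'][210:340,280:480],None,fx=3.3,fy=3.3))
"
```

```text
t 11.5 tcp [ 0.513  -0.2164  0.1311] q [-0.915, 0.666, 1.413, 0.485, 1.692, -2.53] F [ 1.4 -0.2 -3. ] op 0.0068
 shift mm [-0.9, 15.8, -8.4] turn [0.001, 0.001, 0.0027] deg 0.2
```

View pics/s15.png

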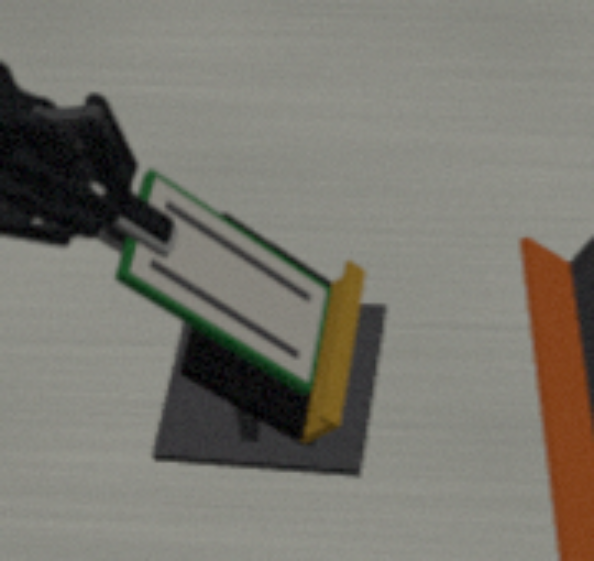

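View pics/t15.png

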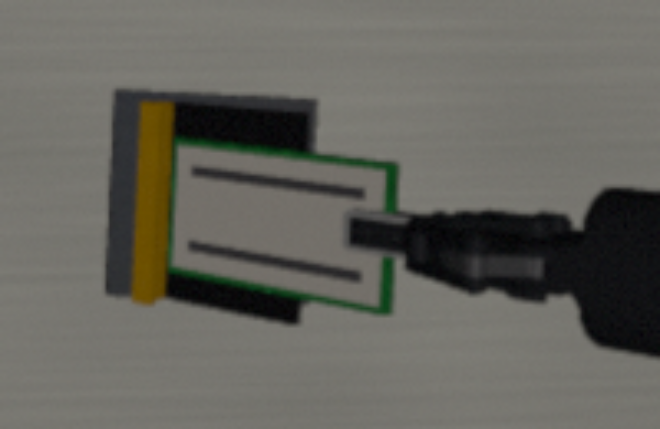

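servo_tool --series '[[[0,0,0,-3,0,0,0],[0,0,0,-5,0,0,0],[0,0,3,-7,0,0,0],[0,0,6,-7,0,0,0],[0,0,8,-7,0,0,0]]]'

```text
clock: 12.05
tcp_pos: [0.5132, -0.2142, 0.1215]
tool_rot: [-0.786, 0.019, -0.054]
force: [0.4, 0.2, -3.2]
opening: 0.0069
```

```bash
python3 -c "
from h import *
rel(tcpfor(.0,.0,.041,-.002),RE)
s=telemetry.get_state(); print('Ftool',R.from_rotvec(s['tool_rot']).inv().apply(s['force']))
c=shot('scene');cv2.imwrite('pics/s16.png',cv2.resize(c['frame'][60:230,120:300],None,fx=3.3,fy=3.3))
"
```

```text
t 12.05 tcp [ 0.5132 -0.2142  0.1215] q [-0.913, 0.676, 1.423, 0.485, 1.675, -2.539] F [ 0.4  0.2 -3.2] op 0.0069
 shift mm [-1.0, 7.5, -3.1] turn [0.0009, 0.0021, 0.0022] deg 0.2
Ftool [ 0.32691666  2.44611426 -2.08116142]
```

View pics/s16.png

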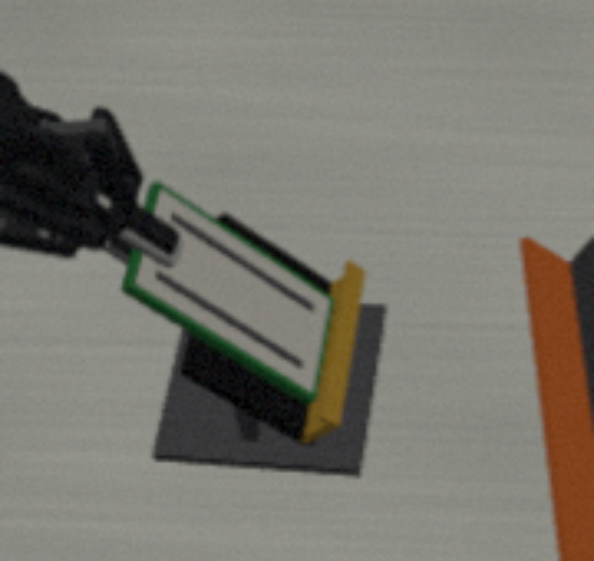

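servo_tool --series '[[[0,0,1,-1,0,0,0],[0,0,2,-2,0,0,0],[0,0,3.5,-2,0,0,0],[0,0,5,-2,0,0,0],[0,0,6,-2,0,0,0]]]'

```text
clock: 12.6
tcp_pos: [0.5142, -0.2143, 0.1178]
tool_rot: [-0.79, 0.016, -0.057]
force: [-0.7, -11.7, 12.0]
opening: 0.0068
```

```bash
python3 -c "
from h import *
rel(tcpfor(.0,.0,.041,-.002),RE)
s=telemetry.get_state(); print('Ftool',R.from_rotvec(s['tool_rot']).inv().apply(s['force']),s['ft_torque'])
c=shot('scene');cv2.imwrite('pics/s17.png',cv2.resize(c['frame'][60:230,120:300],None,fx=3.3,fy=3.3))
"
```

```text
t 12.6 tcp [ 0.5142 -0.2143  0.1178] q [-0.912, 0.678, 1.427, 0.486, 1.664, -2.542] F [ -0.7 -11.7  12. ] op 0.0068
 shift mm [-2.1, 4.9, -0.5] turn [0.0048, 0.0036, 0.0059] deg 0.5
Ftool [  0.04511602 -16.8266821    0.12614923] [-0.09472213  0.47205507  0.28721013]
```

View pics/s17.png

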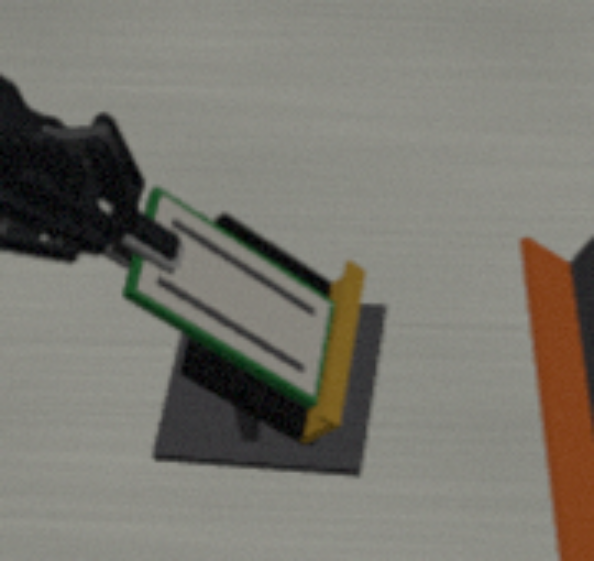

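servo_tool --series '[[[0,0,-1,-1,0,0,0],[0,0,-2,-1,0,0,0],[0.1,0,-2,-1,0,0,0],[0.2,0,-2,-1,0,0,0],[0.3,0,-2,-1,0,0,0]]]'

```text
clock: 13.15
tcp_pos: [0.5131, -0.2136, 0.1164]
tool_rot: [-0.786, 0.019, -0.054]
force: [-0.1, 0.4, 0.3]
opening: 0.0261
```

```bash
python3 -c "
from h import *
rel(tcpfor(.0,.0,.041,-.002),RE)
s=telemetry.get_state(); print('Ftool',R.from_rotvec(s['tool_rot']).inv().apply(s['force']),s['ft_torque'])
c=shot('scene');cv2.imwrite('pics/s18.png',cv2.resize(c['frame'][60:230,120:300],None,fx=3.3,fy=3.3))
c=shot('top');cv2.imwrite('pics/t18.png',cv2.resize(c['frame'][210:340,280:480],None,fx=3.3,fy=3.3))
"
```

```text
t 13.15 tcp [ 0.5131 -0.2136  0.1164] q [-0.913, 0.681, 1.427, 0.485, 1.666, -2.543] F [-0.1  0.4  0.3] op 0.0261
 shift mm [-0.9, 3.5, 0.1] turn [0.0008, 0.0018, 0.0019] deg 0.2
Ftool [-0.08306514  0.06774448  0.52984807] [-0.34842478  0.03110955  0.04158684]
```

View pics/s18.png

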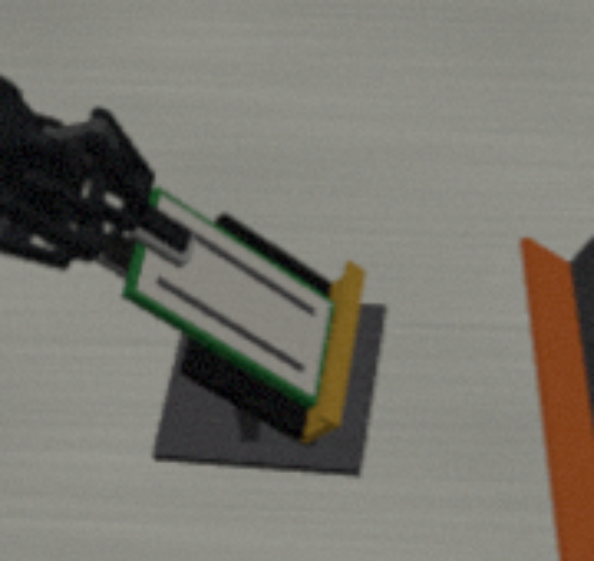

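View pics/t18.png

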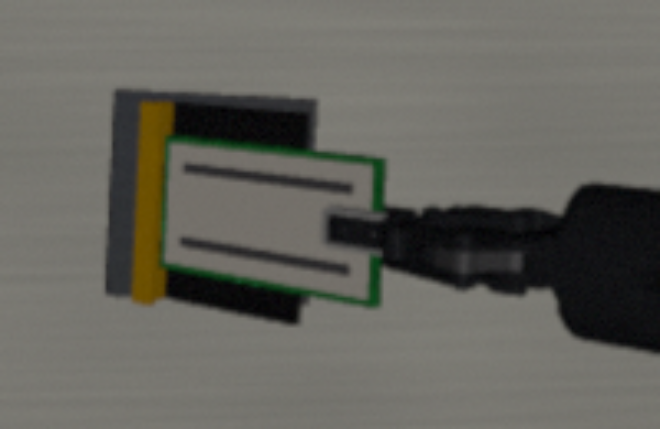

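The board has been released and stays seated. I'll withdraw along the board, away from the easel.

servo_tool --series '[[[0.35,0,-5,0,0,0,0],[0.35,0,-20,0,0,0,0],[0.35,0,-40,0,0,0,0],[0.35,0,-65,0,0,0,0],[0.35,0,-95,0,0,0,0]]]'

```text
clock: 13.75
tcp_pos: [0.509, -0.281, 0.1844]
tool_rot: [-0.785, 0.02, -0.054]
force: [0.3, 0.0, 0.8]
opening: 0.0298
```

servo_tool --series '[[[0.35,0,-20,0,0,0,0],[0.35,0,-30,0,0,0,0],[0.35,0,-30,0,0,0,0],[0.35,0,-30,0,0,0,0],[0.35,0,-30,0,0,0,0]]]'

```text
clock: 14.25
tcp_pos: [0.5079, -0.301, 0.2044]
tool_rot: [-0.785, 0.02, -0.053]
force: [0.9, 0.1, -0.2]
opening: 0.0299
```

Run:
```python
from mb import *
rel(SEAT,RE)
for n in('scene','top'):
    c=shot(n,n+'20.png'); C,nn=board(c,n)
    ce=C.mean(0)-.004*nn
    print(' rel seat (x,down,n mm)',(RE.T@(ce-SEAT)*1000).round(1),[ (RE.T@(p-SEAT)*1000).round(1).tolist() for p in C])
    hsv=cv2.cvtColor(c['frame'],cv2.COLOR_BGR2HSV); m=cv2.morphologyEx(cv2.inRange(hsv,(105,120,60),(125,255,255)),cv2.MORPH_CLOSE,np.ones((9,9)))
    for k in cv2.findContours(m,cv2.RETR_EXTERNAL,cv2.CHAIN_APPROX_NONE)[0]:
        if cv2.contourArea(k)>150: print('blue',onz(c,[cv2.boxPoints(cv2.minAreaRect(k)).mean(0)],.123)[0].round(4))
```

```text
t 14.25 tcp [ 0.5079 -0.301   0.2044] q [-0.991, 0.69, 1.169, 0.465, 1.922, -2.492] F [ 0.9  0.1 -0.2] op 0.0299
 shift mm [-2.7, 168.6, -0.3] turn [-0.0005, 0.0016, 0.0011] deg 0.1
scene 1078 normal [0.038 0.705 0.709] tilt 44.9
[[214, 182], [157, 148], [167, 117], [220, 151]]
[[0.5569, -0.1335, 0.0418], [0.5518, -0.2315, 0.1396], [0.4728, -0.2246, 0.1369], [0.4773, -0.1283, 0.0409]]
ctr [ 0.5146 -0.1823  0.087 ]
 rel seat (x,down,n mm) [ 2.6 -1.5  1.3] [[42.2, 66.6, 5.5], [42.5, -72.0, 5.2], [-36.8, -68.3, 5.1], [-37.6, 67.7, 5.3]]
blue [0.882  0.2676 0.123 ]
blue [0.48   0.1818 0.123 ]
top 1666 normal [0.039 0.706 0.707] tilt 45.0
[[394, 302], [329, 290], [330, 252], [395, 258]]
[[0.4715, -0.227, 0.1382], [0.4763, -0.1291, 0.0401], [0.5519, -0.132, 0.0389], [0.5485, -0.2303, 0.1372]]
ctr [ 0.5119 -0.1824  0.0857]
 rel seat (x,down,n mm) [-0.1 -0.8  0.2] [[-37.9, -71.0, 4.2], [-38.6, 67.8, 4.2], [37.0, 69.5, 4.2], [39.1, -69.6, 4.2]]
blue [0.4761 0.1809 0.123 ]
blue [0.8213 0.264  0.123 ]
```

View pics/scene20.png

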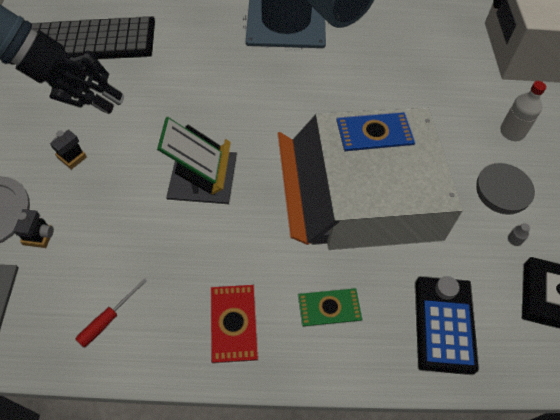

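View pics/top20.png

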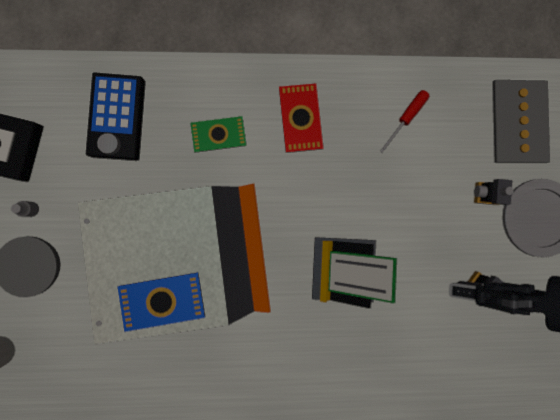

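Both views show the board on the easel, white side out (scene about 193,150; top about 363,276). It measures within 3 mm of the seat point at a 45° slope. The blue board hasn't moved and the gripper is clear, so I'm handing in.

```bash
python3 -c "
from h import *
print(order.close_job())"
```

```text
the job is handed in; nothing more can be done
None
```

I pushed the green board off the step with the part-open fingers, and it tipped and leaned squarely on the slope at 60°. Then I gripped its raised end, turned it about 75°, lowered it onto the easel until its foot touched the ledge (about 17 N), let go and backed away. The job was handed in shortly after 14.25 s on the robot's clock; no verdict is reported.

**Last checks, from both cameras:**
- **Seat:** the board's centre is within about 3 mm of the seat point I measured.
- **Slope and squareness:** its slope is 45°, it is square to the ledge within a few degrees, and the white side faces out.
- **Blue board:** it moved less than 1 mm.
- **Gripper:** clear of everything, with no contact force.

**One disagreement:** while leaning on the slope, the board measured about 7–9 mm higher than the stated dimensions suggest. By my measurements it was still well inside the required range there.

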